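Hook the wet lens tray onto the steel plate

TASK

Pick up the standing pull hook, hook it inside the shallow lens tray (two lenses in it) behind its front wall (nearest the robot), and drag the tray towards the robot until it is wholly on the flush steel plate, about midway between the plate's front and back edges. The tray is wet with grinding slurry: do not touch it with the gripper, lift it or tip it, and leave the deep bin where it is. Then stand the hook upright on the bench on its own feet, clear of the tray.

Things in the scene. Friction and masses are not known exactly. Their poses are not given: they have to be found in the camera images.
- pull_hook: Steel hook tool, wooden handle, standing on two crossbar feet, 0.18 kg. Origin: bench level under handle centre; x towards the hook, z up. Handle 90 (x) x 24 (y) x 28 tall, centre 65 up: grip across the 24 from above. An 8 mm bar runs level 65 up to x=+100, then down to a crossbar 50 long (y), 8 thick, underside at 0: the hook. Rear leg at x=-35, crossbar 60 long. At left or right of the bench.
- lens_tray: Shallow white tray 120 (x) x 100 (y) x 35 tall, walls and floor 4 thick, two round lenses fast in its rear (+x) half; front half empty from the front wall's inside (x=-56) to x=+10. 0.2-0.35 kg. Origin: centre of underside; x points away from the robot within 0.25 rad. In a row at the back with the deep bin and a round tub (100 wide, 50 tall), any order, about 190 apart.
- steel_plate: Steel plate let flush into the bench top in front of the row (no step, things slide over it), 190 deep (x) x 620 wide (y). Origin: its centre, at bench height; x away from the robot.
- deep_bin: Square white bin 100 x 100 x 65 tall, empty, in the row with the tray. Origin: centre of underside. Leave it alone.

How it is judged:
On the way, in this order (a step that is already met when the one before it is completed fails the run):
1. the pull hook is picked up off the bench (height (world z) of pull_hook above 0.02 m), for 0.2 s.
2. the hook drags the tray: it pulls on the tray, which has come at least 30 mm from its place (contact force between pull_hook and lens_tray above 0.2 N and distance of lens_tray from where it was at the start of the episode above 0.03 m), for 0.1 s.
At the end, for the whole second after the job is handed in: The tray lies flat and still on the steel plate, its centre within 25 mm of the plate's middle front to back and 260 mm sideways; the pull hook stands upright (within 5 degrees), still, on the bench, not touching the tray; the deep bin is within 20 mm of its start (x of lens_tray in the frame of steel_plate between -0.025 and 0.025 m and y of lens_tray in the frame of steel_plate between -0.26 and 0.26 m and angle between each of lens_tray, pull_hook's own z axis and vertical below 0.1 rad and height (world z) of each of lens_tray, pull_hook below 0.008 m and linear speed of each of lens_tray, pull_hook below 0.01 m/s and contact force between pull_hook and lens_tray below 0.05 N and distance of deep_bin from where it was at the start of the episode below 0.02 m).
It fails at once if the gripper or arm touches the wet tray (contact force between any of the fingers, the arm and lens_tray above 0.5 N).
It fails at once if the tray is tipped by more than 20 degrees or lifted off the bench by more than 30 mm (angle between lens_tray's own z axis and vertical above 0.35 rad or height (world z) of lens_tray above 0.03 m).
It fails at once if the deep bin is shifted by more than 20 mm (distance of deep_bin from where it was at the start of the episode above 0.02 m).
It also fails if it takes over 48 s, if anything falls off the work surface, if the arm or the gripper's body presses on something with over 40 N, if the wrist force passes 120 N, or if a joint passes its speed limit or range.

ROBOT

A 6-joint arm with a two-finger parallel gripper is mounted at the origin on the work surface. World frame = base frame: x ahead of the robot, y to its left, z up, the work surface at z = 0. Lengths are in m, angles in rad, forces in N, time in s.
With the tool pointing down it reaches from about 0.375 to 0.975 m from the base axis. Payload 3.8 kg.
Tool frame: the origin (TCP) lies at the very end of the fingers, on their centre line; the grasp point (between the pads) lies 19 mm behind it; z points along the fingers, y is the line along which they close (so a half turn about z gives the same grasp; the last joint's range is limited). The gripper opens to 85 mm and grips with 20 to 120 N. Pads are 22 mm wide; open, the fingers measure 114 mm over their backs; the gripper's body (76 mm by 85 mm) begins 54 mm behind the grasp point. The pads swing forward as they close: fully open they stand 13 mm farther back than shut.
Start: joints at [-1.148, 0.264, 1.604, -0, 1.274, -0.037], TCP at [0.3, -0.605, 0.231] pointing down, gripper open.
Joint ranges: [-2.63, 2.63], [-0.94, 2.18], [0.31, 2.57], [-1.31, 4.45], [0, 2.66], [-2.55, 2.55]. Speed limits (rad/s): [2.57, 2.57, 3.14, 3.14, 3.14, 3.14].

INTERFACE

Orientations are given as a rotation vector (axis times angle).
In Python, from workcell import read_state, read_camera, calibration, finish_job gives the robot as it stands.
- The arm moves only by the tool step_arm, never from a script. Its argument "commands" is a list of rows, each an object of numbers: "fingers": the gripper's target within -1 to 1 (shut at 1, half-way at 0, fully open at -1); "dx", "dy", "dz": the shift along the tool's x, y, z in m; "roll": the turn about the tool's z in degrees. In form: [{"fingers": .., "dx": .., "dy": .., "dz": .., "roll": ..}, ...]. A call has 1 to 8 rows; each row is the pose to reach, as a shift and turn from the pose commanded when the call began, along the tool's axes at that moment; what a row does not reach only later rows make up. A row lasts 1/8 s, in which the tool goes at most 62.5 mm and 10.7 degrees, less where a joint would pass 70% of its speed; a pose out of reach is approached as far as the arm can. A call with a gripper value outside its range is refused whole. The fingers move at their own pace and stop on an object; "squeeze" is the grip in N (left out, the last holds). Time passes only in rows, so rows that repeat a pose let the fingers close. It gives the time, the measured TCP pose, the force, the opening and the grip force at its end, in the units of the state.
- read_state(): the state, without advancing time (a new reading comes with each control period).
- read_camera(name): name is "side" or "top"; returns (picture, depth): 400x640x3 uint8, blue, green, red; 400x640 float32, m along the optical axis (not along the pixel's ray), 0 where there is no reading.
- calibration(name): a dict with "intrinsics" (3x3 intrinsics, pixels), "world_to_cam" (4x4, takes a point from world to camera coordinates). Camera axes: x right, y up, looking along -z (the intrinsics and any distortion apply to the point x, -y, -z); pixel columns grow to the right and rows downward; lengths in m; the calibration is good to about 2 mm. A picture is of the moment at which its call begins. calibration takes no time and is no camera call.
- finish_job(): hands the job in; it is judged then, once.
The state is a dict: "time": time; "q": joint angles; "joint_vel": joint speeds; "joint_torque": joint torques, N m; "tool_pos": TCP position; "tcp_rot": TCP orientation; "wrist_force": force on the tool from outside, world axes, zero at the start; "torque": the same for the moment, N m; "width": opening from 0.0 (shut) to 1.0 (fully open); "grip_force": force on a finger pad.
Only numpy, scipy, OpenCV 4.12 (cv2) and the standard library are available. Lean on these libraries where they do the work, as an engineer would, in place of code of your own. Each camera call takes 0.05 s, during which the arm holds its last target. There are 200 camera calls.

## Working session

There is one attempt and no reset: what is moved stays moved. The work goes in short steps, Python scripts to look and compute and a tool call to move; the robot and the scene stay as the last step left them, time stands still between calls to the robot, and variables do not carry over. Pictures are saved under pics/ and viewed, at most 13 in all, crops included, and the job is handed in when it is done.

Besides the shell and the picture viewer there is one more tool, called after "Emit:" as name(argument=value, ...) on one line, values as JSON. step_arm: Moves the arm, as the interface text tells. Its arguments: {"type":"object","properties":{"commands":{"type":"array","items":{"type":"object","properties":{"fingers":{"type":"number"},"dx":{"type":"number"},"dy":{"type":"number"},"dz":{"type":"number"},"roll":{"type":"number"}}}},"squeeze":{"type":"number"}},"required":["commands"]}

```bash
mkdir -p pics; ls; cat > h.py <<'E'
import numpy as np,cv2
from workcell import *
def look(n,f):
    p,d=read_camera(n); cv2.imwrite('pics/'+f+'.png',p); np.save('pics/'+f+'.npy',d); return p,d
def cloud(n,d):
    c=calibration(n);K=np.array(c['intrinsics']);T=np.linalg.inv(np.array(c['world_to_cam']))
    v,u=np.mgrid[:d.shape[0],:d.shape[1]]
    x=(u-K[0,2])/K[0,0]*d;y=(v-K[1,2])/K[1,1]*d
    P=np.stack([x,-y,-d,np.ones_like(d)],-1)@T.T
    P=P[...,:3];P[d==0]=np.nan;return P
E
python3 - <<'E'
from h import *
for n in('top','side'):
    look(n,n+'0');c=calibration(n);print(c)
print(read_state())
E
```

```text
pics
{'intrinsics': array([[368.01720487,   0.        , 317.71537312],
       [  0.        , 368.01720487, 196.23888486],
       [  0.        ,   0.        ,   1.        ]]), 'world_to_cam': array([[ 0.02529871, -0.99948849, -0.01956381, -0.00741646],
       [ 0.99289278,  0.02284556,  0.11679897, -0.60938308],
       [-0.11629228, -0.02237962,  0.99296287, -0.85911141],
       [ 0.        ,  0.        ,  0.        ,  1.        ]])}
{'intrinsics': array([[480.24380962,   0.        , 316.83771263],
       [  0.        , 480.24380962, 207.08094299],
       [  0.        ,   0.        ,   1.        ]]), 'world_to_cam': array([[-0.79858781, -0.60168463, -0.01526834,  0.47734859],
       [ 0.46380767, -0.63136143,  0.62150237, -0.28174943],
       [-0.38358826,  0.48924264,  0.78326348, -1.03799415],
       [ 0.        ,  0.        ,  0.        ,  1.        ]])}
{'time': 0.1, 'q': array([-1.14789495e+00,  2.64687942e-01,  1.60528687e+00,  4.51496398e-06,
        1.27367354e+00, -3.68978261e-02]), 'joint_vel': array([ 0.00130021, -0.00154587, -0.00353554,  0.00097979,  0.00058845,
       -0.00056111]), 'joint_torque': array([ 3.72879194e-04, -5.16708505e+01, -3.68589807e+01, -4.44053285e-05,
        6.28093680e-03, -1.54905456e-05]), 'tool_pos': array([ 0.29926718, -0.60427886,  0.23005299]), 'tcp_rot': array([-3.05697025e+00, -7.15443426e-01,  6.12308842e-04]), 'wrist_force': array([-0.62479201,  0.12838586,  0.50737565]), 'torque': array([-0.02446915, -0.02296114,  0.0099502 ]), 'grip_force': 0.0, 'width': 1.0049781868712142}
```

View pics/top0.png

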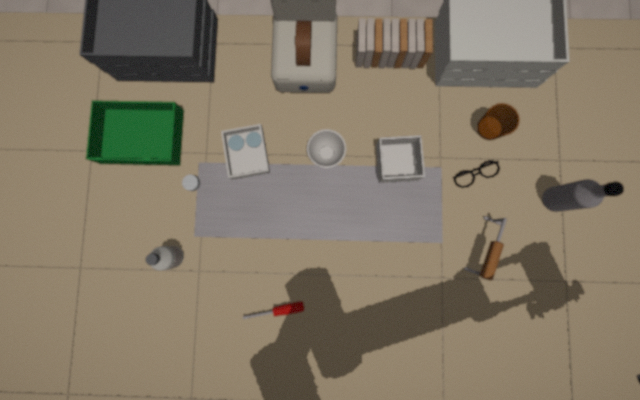

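View pics/side0.png

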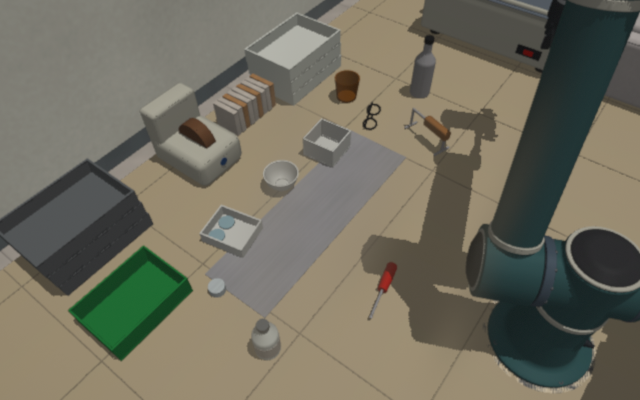

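The top picture shows the tray at about (246,152), tub (326,148), bin (401,158), plate from (197,165) to (441,240), and the hook with its handle at (492,260) and crossbar at about (495,218).

```bash
python3 - <<'E'
from h import *
p=cv2.imread('pics/top0.png');d=np.load('pics/top0.npy');P=cloud('top',d)
def rect(m,name):
    Q=P[m][:, :2].astype(np.float32); r=cv2.minAreaRect(Q); print(name,len(Q),r,'z',np.nanmedian(P[m][:,2])); print(cv2.boxPoints(r).round(3).tolist())
def box(a,b,c,e):
    m=np.zeros(d.shape,bool);m[b:e,a:c]=1;return m&~np.isnan(P[...,2])
z=P[...,2]
rect(box(215,115,275,185)&(z>.022)&(z<.05),'tray')
rect(box(370,125,432,190)&(z>.05),'bin')
rect(box(475,235,510,285)&(z>.06)&(z<.1),'handle')
rect(box(475,205,520,285)&(z>.045)&(z<.1),'hook+bar')
for u,v in [(197,165),(441,168),(441,242),(195,236),(320,165),(320,240)]: print(u,v,P[v,u].round(4))
print('tub',np.nanmean(P[box(300,125,352,175)&(z>.035)],0))
cv2.imwrite('pics/c1.png',np.hstack([cv2.resize(p[200:290,455:545],(540,540),interpolation=2)]))
E
```

```text
tray 442 ((0.7201533317565918, 0.19323298335075378), (0.1223459541797638, 0.10041015595197678), 11.828274726867676) z 0.03322693771390711
[[0.6499999761581421, 0.23000000417232513], [0.6710000038146973, 0.13199999928474426], [0.7900000214576721, 0.15700000524520874], [0.7699999809265137, 0.2549999952316284]]
bin 447 ((0.7044703960418701, -0.1894197016954422), (0.1004752367734909, 0.10053601861000061), 4.609415531158447) z 0.06274914377579643
[[0.6499999761581421, -0.14300000667572021], [0.6579999923706055, -0.24400000274181366], [0.7590000033378601, -0.23499999940395355], [0.7509999871253967, -0.13500000536441803]]
handle 554 ((0.4764752686023712, -0.3946376144886017), (0.024719171226024628, 0.1069827526807785), 71.02022552490234) z 0.0771731434948128
[[0.421999990940094, -0.3889999985694885], [0.5230000019073486, -0.42399999499320984], [0.531000018119812, -0.4000000059604645], [0.4300000071525574, -0.3659999966621399]]
hook+bar 671 ((0.4958990216255188, -0.4013180434703827), (0.024719171226024628, 0.14806358516216278), 71.02022552490234) z 0.0762498331430772
[[0.421999990940094, -0.3889999985694885], [0.5619999766349792, -0.43700000643730164], [0.5699999928474426, -0.414000004529953], [0.4300000071525574, -0.3659999966621399]]
197 165 [ 0.6878  0.3215 -0.0028]
441 168 [ 0.693  -0.3029 -0.001 ]
441 242 [ 0.5065 -0.2994  0.0019]
195 236 [5.059e-01 3.139e-01 2.000e-04]
320 165 [0.6845 0.0034 0.0468]
320 240 [ 5.038e-01 -4.000e-04  8.000e-04]
tub [ 0.73347375 -0.01039862  0.04551439]
```

View pics/c1.png

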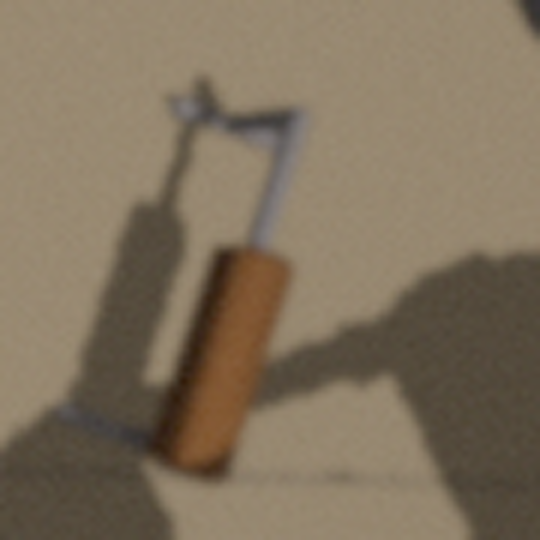

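The crop shows the handle running from (190,465) to (255,250) and the bar on to the bend at (300,115). This agrees with the depth fit: hook origin about (0.469,-0.392), yaw -19°. The tray is at (0.720,0.193), yaw 11.8°, and the plate's middle is x≈0.598.

```bash
cat >> h.py <<'E'
from scipy.spatial.transform import Rotation as Ro
def pose():
    s=read_state();R=Ro.from_rotvec(s['tcp_rot']).as_matrix();return s,np.array(s['tool_pos']),R
def to(x,y,z,yawdeg):
    s,p,R=pose();D=R.T@(np.array([x,y,z])-p);yaw=np.degrees(np.arctan2(R[1,0],R[0,0]))
    print('t',round(s['time'],2),'tcp',p.round(4),'yaw',round(yaw,2),'w',round(s['width'],3),'-> d(mm)',(D*1e3).round(1),'roll',round(-((yawdeg-yaw+90)%180-90),2))
E
python3 -c "
from h import *
to(.469,-.392,.15,-18.9)"
```

```text
t 0.1 tcp [ 0.2993 -0.6043  0.2301] yaw 26.34 w 1.005 -> d(mm) [ 246.3 -114.7   80.3] roll 45.24
```

Emit:
step_arm(commands=[{"fingers": -1, "dx": 0.045, "dy": -0.02, "dz": 0.01, "roll": 9}, {"fingers": -1, "dx": 0.09, "dy": -0.04, "dz": 0.02, "roll": 18}, {"fingers": -1, "dx": 0.135, "dy": -0.06, "dz": 0.035, "roll": 27}, {"fingers": -1, "dx": 0.18, "dy": -0.08, "dz": 0.05, "roll": 36}, {"fingers": -1, "dx": 0.225, "dy": -0.1, "dz": 0.065, "roll": 45}, {"fingers": -1, "dx": 0.246, "dy": -0.115, "dz": 0.08, "roll": 45.2}, {"fingers": -1, "dx": 0.246, "dy": -0.115, "dz": 0.08, "roll": 45.2}, {"fingers": -1, "dx": 0.246, "dy": -0.115, "dz": 0.08, "roll": 45.2}], squeeze=80)

```text
time: 1.1
tool_pos: [0.4688, -0.3931, 0.1514]
tcp_rot: [3.099, -0.514, -0.0]
wrist_force: [-0.1, -0.3, -0.3]
width: 0.999
grip_force: 0.0
```

```bash
python3 -c "
from h import *
p,d=look('side','s1');cv2.imwrite('pics/c2.png',cv2.resize(p[60:210,340:540],(800,600),interpolation=2))
P=cloud('top',look('top','t1')[1]);z=P[...,2]
to(.469,-.392,.046,-18.9)"
```

```text
t 1.2 tcp [ 0.4688 -0.394   0.152 ] yaw -18.92 w 0.997 -> d(mm) [ -0.6  -2.  106. ] roll -0.02
```

View pics/c2.png

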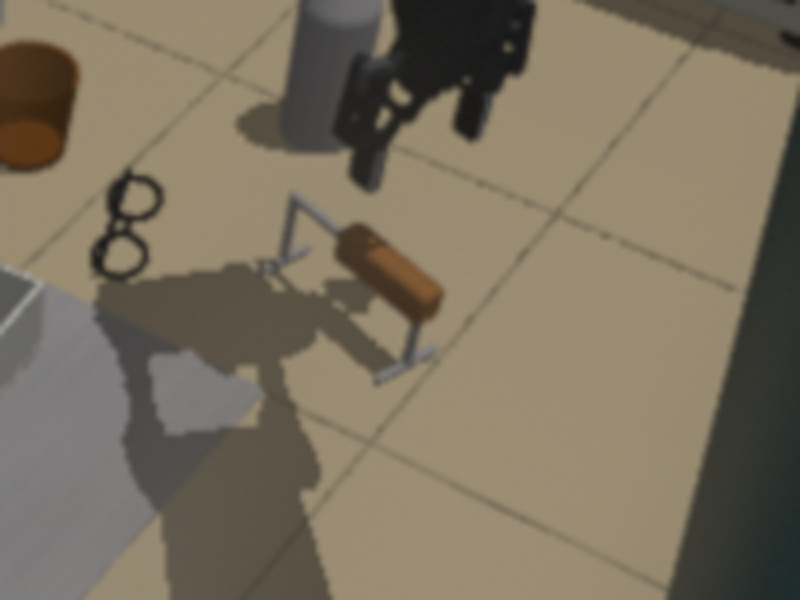

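The fingers, at (365,170) and (475,120), straddle the handle centred at (390,270). I go down and grip.

Emit:
step_arm(commands=[{"fingers": -1, "dy": -0.001, "dz": 0.04}, {"fingers": -1, "dy": -0.001, "dz": 0.08}, {"fingers": -1, "dy": -0.001, "dz": 0.106}, {"fingers": -1, "dy": -0.001, "dz": 0.106}, {"fingers": 0.4, "dy": -0.001, "dz": 0.106}, {"fingers": 1, "dy": -0.001, "dz": 0.106}, {"fingers": 1, "dy": -0.001, "dz": 0.106}, {"fingers": 1, "dy": -0.001, "dz": 0.106}], squeeze=80)

```text
invalid input
```

Emit:
step_arm(commands=[{"fingers": 1}, {"fingers": 1}, {"fingers": 1}, {"fingers": 1}, {"fingers": 1, "dz": -0.02}, {"fingers": 1, "dz": -0.05}, {"fingers": 1, "dz": -0.09}, {"fingers": 1, "dz": -0.12}])

```text
invalid input
```

```bash
python3 -c "
from h import *
p,d=look('side','s2');cv2.imwrite('pics/c3.png',cv2.resize(p[60:210,340:540],(800,600),interpolation=2))
import math
a=math.radians(11.8);c,s=math.cos(a),math.sin(a)
for X in(-.025,-.052,-.052-.1245): print(X,.720+(X-.1)*c,.193+(X-.1)*s)
k=(-.025-.1)
to(.720+k*c,.193+k*s,.16,11.8)"
```

```text
-0.025 0.5976415764047893 0.1674379935197762
-0.052 0.5712121569082238 0.16191660012004788
-0.1765 0.44934316700739413 0.13645684166574498
t 1.25 tcp [ 0.4688 -0.3941  0.1521] yaw -18.93 w 1.002 -> d(mm) [ -60.3 -572.9   -8.4] roll -30.73
```

View pics/c3.png

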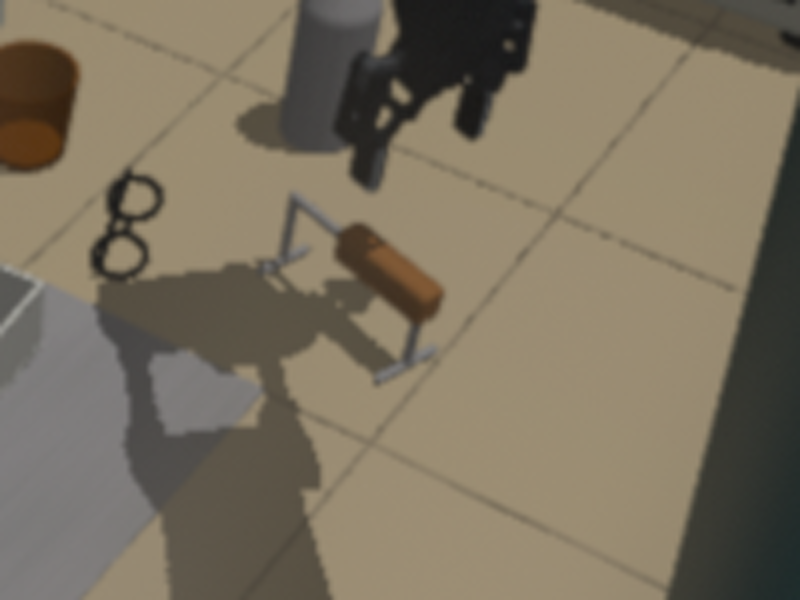

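The picture is unchanged, since both calls were refused; each row probably needs all five fields.

Emit:
step_arm(commands=[{"fingers": -1, "dx": 0, "dy": -0.001, "dz": 0.04, "roll": 0}, {"fingers": -1, "dx": 0, "dy": -0.001, "dz": 0.08, "roll": 0}, {"fingers": -1, "dx": 0, "dy": -0.001, "dz": 0.106, "roll": 0}, {"fingers": -1, "dx": 0, "dy": -0.001, "dz": 0.106, "roll": 0}, {"fingers": 0.4, "dx": 0, "dy": -0.001, "dz": 0.106, "roll": 0}, {"fingers": 1, "dx": 0, "dy": -0.001, "dz": 0.106, "roll": 0}, {"fingers": 1, "dx": 0, "dy": -0.001, "dz": 0.106, "roll": 0}, {"fingers": 1, "dx": 0, "dy": -0.001, "dz": 0.106, "roll": 0}], squeeze=80)

```text
time: 2.25
tool_pos: [0.47, -0.3921, 0.0467]
tcp_rot: [3.098, -0.514, 0.002]
wrist_force: [-0.5, 1.3, 5.2]
width: 0.269
grip_force: 78.0
```

Emit:
step_arm(commands=[{"fingers": 1, "dx": 0, "dy": 0, "dz": 0, "roll": 0}, {"fingers": 1, "dx": 0, "dy": 0, "dz": 0, "roll": 0}, {"fingers": 1, "dx": 0, "dy": 0, "dz": -0.015, "roll": 0}, {"fingers": 1, "dx": 0, "dy": 0, "dz": -0.04, "roll": 0}, {"fingers": 1, "dx": 0, "dy": 0, "dz": -0.07, "roll": 0}, {"fingers": 1, "dx": 0, "dy": 0, "dz": -0.1, "roll": 0}, {"fingers": 1, "dx": 0, "dy": 0, "dz": -0.12, "roll": 0}, {"fingers": 1, "dx": 0, "dy": 0, "dz": -0.12, "roll": 0}])

```text
time: 3.25
tool_pos: [0.4703, -0.3926, 0.1675]
tcp_rot: [3.097, -0.514, 0.005]
wrist_force: [-0.1, -0.3, -2.3]
width: 0.267
grip_force: 78.5
```

```bash
python3 -c "
from h import *
p,d=look('side','s2');cv2.imwrite('pics/c4.png',cv2.resize(p[20:170,340:540],(800,600),interpolation=2))
to(.5976,.1674,.16,11.8)"
```

```text
t 3.3 tcp [ 0.4694 -0.3919  0.1657] yaw -18.86 w 0.265 -> d(mm) [ -59.5 -570.7    5.4] roll -30.66
```

View pics/c4.png

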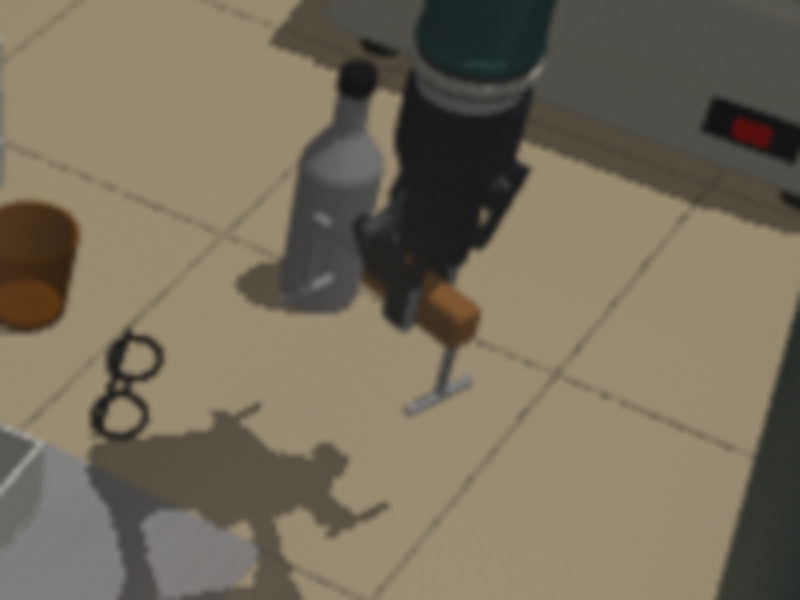

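The hook is lifted and held level, handle at (450,300). I carry it over to the tray.

Emit:
step_arm(commands=[{"fingers": 1, "dx": -0.003, "dy": -0.025, "dz": 0, "roll": -1.5}, {"fingers": 1, "dx": -0.007, "dy": -0.07, "dz": 0, "roll": -4}, {"fingers": 1, "dx": -0.012, "dy": -0.115, "dz": 0, "roll": -6}, {"fingers": 1, "dx": -0.017, "dy": -0.16, "dz": 0, "roll": -9}, {"fingers": 1, "dx": -0.021, "dy": -0.205, "dz": 0, "roll": -11}, {"fingers": 1, "dx": -0.026, "dy": -0.25, "dz": 0, "roll": -14}, {"fingers": 1, "dx": -0.031, "dy": -0.295, "dz": 0, "roll": -16}, {"fingers": 1, "dx": -0.035, "dy": -0.34, "dz": 0, "roll": -18}])

```text
time: 4.3
tool_pos: [0.5445, -0.0558, 0.1634]
tcp_rot: [-3.141, 0.02, 0.005]
wrist_force: [0.3, -0.6, -2.5]
width: 0.267
grip_force: 78.6
```

```bash
python3 -c "
from h import *
to(.5976,.1674,.13,11.8)"
```

```text
t 4.3 tcp [ 0.5445 -0.0558  0.1634] yaw -0.72 w 0.267 -> d(mm) [  50.4 -223.8   33.4] roll -12.52
```

Emit:
step_arm(commands=[{"fingers": 1, "dx": 0.01, "dy": -0.045, "dz": 0, "roll": -2.5}, {"fingers": 1, "dx": 0.02, "dy": -0.09, "dz": 0, "roll": -5}, {"fingers": 1, "dx": 0.03, "dy": -0.135, "dz": 0.01, "roll": -8}, {"fingers": 1, "dx": 0.04, "dy": -0.18, "dz": 0.02, "roll": -10}, {"fingers": 1, "dx": 0.05, "dy": -0.21, "dz": 0.033, "roll": -12.5}, {"fingers": 1, "dx": 0.05, "dy": -0.223, "dz": 0.033, "roll": -12.5}, {"fingers": 1, "dx": 0.05, "dy": -0.223, "dz": 0.033, "roll": -12.5}, {"fingers": 1, "dx": 0.05, "dy": -0.223, "dz": 0.033, "roll": -12.5}])

```text
time: 5.3
tool_pos: [0.5989, 0.1628, 0.1324]
tcp_rot: [3.125, 0.318, -0.0]
wrist_force: [-0.7, -1.0, -1.7]
width: 0.269
grip_force: 78.7
```

```bash
python3 -c "
from h import *
p,d=look('side','s3');q,e=look('top','t3')
cv2.imwrite('pics/c5.png',np.hstack([cv2.resize(p[130:290,170:330],(400,400),interpolation=2),cv2.resize(q[100:260,170:330],(400,400),interpolation=2)]))
to(.5976,.1674,.055,11.8)"
```

```text
t 5.4 tcp [0.5994 0.1625 0.1328] yaw 11.57 w 0.269 -> d(mm) [-0.8 -5.2 77.8] roll -0.23
```

View pics/c5.png

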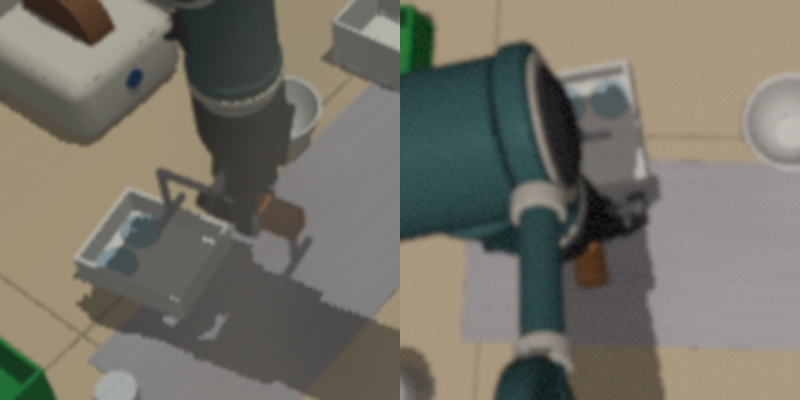

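The left crop shows the hook crossbar's centre near (172,213) over the tray and the rear crossbar near (300,257). I check this against the expected projection.

```bash
python3 -c "
from h import *
c=calibration('side');K=c['intrinsics'];T=c['world_to_cam']
s,p,R=pose();x=R[:,0];y=R[:,1];b=p-[0,0,.046]
for n,q in [('front',b+.1*x+[0,0,.004]),('f+',b+.1*x+.025*y),('f-',b+.1*x-.025*y),('bend',b+.1*x+[0,0,.065]),('rear',b-.035*x),('r+',b-.035*x+.03*y),('r-',b-.035*x-.03*y)]:
  k=T@np.r_[q,1];u=K@[k[0],-k[1],-k[2]];u=u[:2]/u[2];print(n,q.round(3),((u-[170,130])*2.5).round())
"
```

```text
front [0.697 0.183 0.091] [167. 211.]
f+ [0.702 0.158 0.087] [181. 195.]
f- [0.692 0.207 0.087] [154. 232.]
bend [0.697 0.183 0.152] [157. 170.]
rear [0.565 0.155 0.087] [293. 262.]
r+ [0.571 0.126 0.087] [308. 238.]
r- [0.559 0.185 0.087] [277. 286.]
```

Everything matches within about 2 mm. I lower it into the tray.

Emit:
step_arm(commands=[{"fingers": 1, "dx": -0.001, "dy": -0.005, "dz": 0.005, "roll": 0}, {"fingers": 1, "dx": -0.001, "dy": -0.005, "dz": 0.02, "roll": 0}, {"fingers": 1, "dx": -0.001, "dy": -0.005, "dz": 0.035, "roll": 0}, {"fingers": 1, "dx": -0.001, "dy": -0.005, "dz": 0.05, "roll": 0}, {"fingers": 1, "dx": -0.001, "dy": -0.005, "dz": 0.065, "roll": 0}, {"fingers": 1, "dx": -0.001, "dy": -0.005, "dz": 0.078, "roll": 0}, {"fingers": 1, "dx": -0.001, "dy": -0.005, "dz": 0.078, "roll": 0}, {"fingers": 1, "dx": -0.001, "dy": -0.005, "dz": 0.078, "roll": 0}])

```text
time: 6.4
tool_pos: [0.5977, 0.1684, 0.0546]
tcp_rot: [-3.125, -0.319, -0.001]
wrist_force: [0.3, -0.1, -1.0]
width: 0.27
grip_force: 78.7
```

```bash
python3 -c "
from h import *
p,d=look('side','s4')
cv2.imwrite('pics/c6.png',cv2.resize(p[150:290,180:330],(750,600),interpolation=2)[:600])
to(.4493,.1365,.055,11.8)"
```

```text
t 6.45 tcp [0.598  0.1684 0.0549] yaw 11.65 w 0.266 -> d(mm) [-152.1    1.2   -0.2] roll -0.15
```

View pics/c6.png

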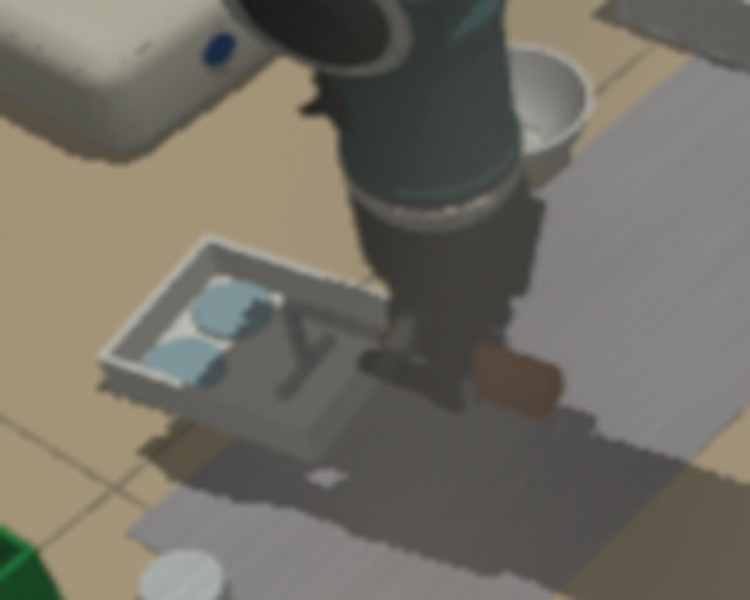

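The crossbar at (305,365) sits inside the tray's front half. I drag slowly.

Emit:
step_arm(commands=[{"fingers": 1, "dx": -0.006, "dy": 0, "dz": 0, "roll": 0}, {"fingers": 1, "dx": -0.015, "dy": 0, "dz": 0, "roll": 0}, {"fingers": 1, "dx": -0.022, "dy": 0, "dz": 0, "roll": 0}, {"fingers": 1, "dx": -0.027, "dy": 0, "dz": 0, "roll": 0}, {"fingers": 1, "dx": -0.033, "dy": 0, "dz": 0, "roll": 0}, {"fingers": 1, "dx": -0.04, "dy": 0, "dz": 0, "roll": 0}, {"fingers": 1, "dx": -0.048, "dy": 0, "dz": 0, "roll": 0}, {"fingers": 1, "dx": -0.056, "dy": 0, "dz": 0, "roll": 0}])

```text
time: 7.45
tool_pos: [0.5423, 0.1569, 0.0545]
tcp_rot: [-3.125, -0.319, -0.001]
wrist_force: [2.5, 0.2, -1.9]
width: 0.269
grip_force: 78.6
```

Emit:
step_arm(commands=[{"fingers": 1, "dx": -0.009, "dy": 0, "dz": 0, "roll": 0}, {"fingers": 1, "dx": -0.018, "dy": 0, "dz": 0, "roll": 0}, {"fingers": 1, "dx": -0.027, "dy": 0, "dz": 0, "roll": 0}, {"fingers": 1, "dx": -0.036, "dy": 0, "dz": 0, "roll": 0}, {"fingers": 1, "dx": -0.045, "dy": 0, "dz": 0, "roll": 0}, {"fingers": 1, "dx": -0.054, "dy": 0, "dz": 0, "roll": 0}, {"fingers": 1, "dx": -0.063, "dy": 0, "dz": 0, "roll": 0}, {"fingers": 1, "dx": -0.068, "dy": 0, "dz": 0, "roll": 0}])

```text
time: 8.45
tool_pos: [0.4755, 0.1432, 0.0544]
tcp_rot: [-3.125, -0.319, -0.001]
wrist_force: [1.3, 1.0, -2.6]
width: 0.269
grip_force: 78.7
```

```bash
python3 -c "
from h import *
p,d=look('side','s5');q,e=look('top','t5')
cv2.imwrite('pics/c7.png',np.hstack([cv2.resize(p[150:310,180:340],(400,400),interpolation=2),cv2.resize(q[120:280,170:330],(400,400),interpolation=2)]))
to(.4493,.1365,.055,11.8)"
```

```text
t 8.55 tcp [0.4751 0.1431 0.0542] yaw 11.65 w 0.267 -> d(mm) [-26.6   1.3  -0.8] roll -0.15
```

View pics/c7.png

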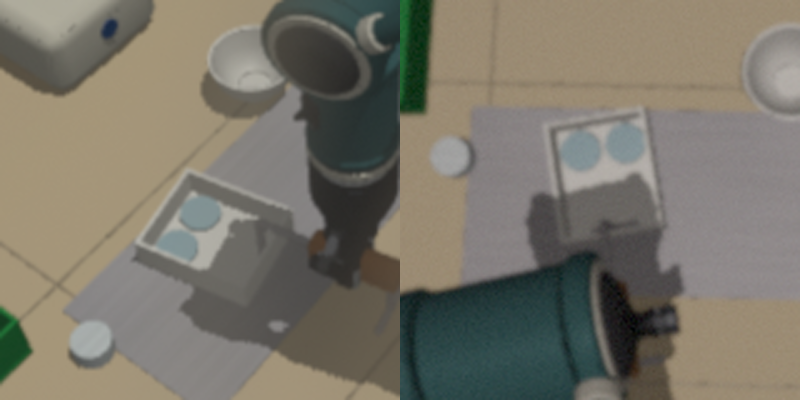

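The tray follows the hook: it lies at about (605,175) in the right crop, with its back edge near the plate's back edge. I measure how far is left.

```bash
cat > m.py <<'E'
from h import *
import sys
def tray(f):
    P=cloud('top',np.load('pics/'+f+'.npy'));z=P[...,2]
    m=np.zeros(z.shape,bool);m[145:230,215:285]=1;m&=(z>.022)&(z<.042)
    r=cv2.minAreaRect(P[m][:,:2].astype(np.float32));print('tray',r)
E
python3 -c "
from m import *
tray('t5')"
```

```text
tray ((0.6221789121627808, 0.17302164435386658), (0.12050647288560867, 0.10129548609256744), 11.409762382507324)
```

Emit:
step_arm(commands=[{"fingers": 1, "dx": -0.005, "dy": 0, "dz": 0, "roll": 0}, {"fingers": 1, "dx": -0.012, "dy": 0, "dz": 0, "roll": 0}, {"fingers": 1, "dx": -0.018, "dy": 0, "dz": 0, "roll": 0}, {"fingers": 1, "dx": -0.022, "dy": 0, "dz": 0, "roll": 0}, {"fingers": 1, "dx": -0.025, "dy": 0, "dz": 0, "roll": 0}, {"fingers": 1, "dx": -0.025, "dy": 0, "dz": 0, "roll": 0}, {"fingers": 1, "dx": -0.02, "dy": 0, "dz": 0, "roll": 0}, {"fingers": 1, "dx": -0.013, "dy": 0, "dz": 0, "roll": 0}])

```text
time: 9.55
tool_pos: [0.4634, 0.1406, 0.0541]
tcp_rot: [3.125, 0.319, -0.001]
wrist_force: [0.2, 0.2, -1.4]
width: 0.269
grip_force: 78.7
```

Emit:
step_arm(commands=[{"fingers": 1, "dx": 0, "dy": 0, "dz": 0, "roll": 0}, {"fingers": 1, "dx": 0, "dy": 0, "dz": -0.01, "roll": 0}, {"fingers": 1, "dx": 0, "dy": 0, "dz": -0.025, "roll": 0}, {"fingers": 1, "dx": 0, "dy": 0, "dz": -0.04, "roll": 0}, {"fingers": 1, "dx": 0, "dy": 0, "dz": -0.055, "roll": 0}, {"fingers": 1, "dx": 0, "dy": 0, "dz": -0.07, "roll": 0}, {"fingers": 1, "dx": 0, "dy": 0, "dz": -0.085, "roll": 0}, {"fingers": 1, "dx": 0, "dy": 0, "dz": -0.09, "roll": 0}])

```text
time: 10.55
tool_pos: [0.464, 0.1408, 0.1459]
tcp_rot: [-3.125, -0.319, -0.004]
wrist_force: [-0.0, -0.4, -1.0]
width: 0.269
grip_force: 78.7
```

```bash
python3 -c "
from m import *
look('top','t6');tray('t6')
to(.47,-.09,.12,0)"
```

```text
tray ((0.5979806780815125, 0.16797491908073425), (0.12041579931974411, 0.10131557285785675), 11.227415084838867)
t 10.6 tcp [0.464  0.1408 0.1459] yaw 11.65 w 0.267 -> d(mm) [-40.8 227.3  25.8] roll 11.65
```

The tray is at x=0.598, as wanted. I carry the hook aside.

Emit:
step_arm(commands=[{"fingers": 1, "dx": -0.006, "dy": 0.035, "dz": 0, "roll": 2}, {"fingers": 1, "dx": -0.014, "dy": 0.08, "dz": 0, "roll": 4}, {"fingers": 1, "dx": -0.022, "dy": 0.125, "dz": 0, "roll": 6}, {"fingers": 1, "dx": -0.03, "dy": 0.17, "dz": 0, "roll": 8.5}, {"fingers": 1, "dx": -0.038, "dy": 0.21, "dz": 0.01, "roll": 11}, {"fingers": 1, "dx": -0.041, "dy": 0.227, "dz": 0.025, "roll": 11.6}, {"fingers": 1, "dx": -0.041, "dy": 0.227, "dz": 0.045, "roll": 11.6}, {"fingers": 1, "dx": -0.041, "dy": 0.227, "dz": 0.06, "roll": 11.6}])

```text
time: 11.6
tool_pos: [0.4678, -0.0895, 0.0824]
tcp_rot: [-3.141, -0.001, 0.004]
wrist_force: [0.5, 0.5, -1.0]
width: 0.265
grip_force: 79.0
```

Emit:
step_arm(commands=[{"fingers": 1, "dx": 0, "dy": 0, "dz": 0.01, "roll": 0}, {"fingers": 1, "dx": 0, "dy": 0, "dz": 0.02, "roll": 0}, {"fingers": 1, "dx": 0, "dy": 0, "dz": 0.027, "roll": 0}, {"fingers": 1, "dx": 0, "dy": 0, "dz": 0.03, "roll": 0}, {"fingers": 1, "dx": 0, "dy": 0, "dz": 0.03, "roll": 0}, {"fingers": 1, "dx": 0, "dy": 0, "dz": 0.03, "roll": 0}])

```text
time: 12.35
tool_pos: [0.4693, -0.0901, 0.0547]
tcp_rot: [3.141, 0.001, 0.001]
wrist_force: [-0.1, -1.0, -2.1]
width: 0.267
grip_force: 79.0
```

```bash
python3 -c "
from h import *
p,d=look('side','s7')
cv2.imwrite('pics/c8.png',cv2.resize(p[150:300,280:480],(800,600),interpolation=2))
to(.47,-.09,.046,0)
c=calibration('side');K=c['intrinsics'];T=c['world_to_cam']
s,p,R=pose();x=R[:,0];y=R[:,1];b=p-[0,0,.046];print(s['wrist_force'],R.round(3))
for n,q in [('f+',b+.1*x+.025*y),('f-',b+.1*x-.025*y),('r+',b-.035*x+.03*y),('r-',b-.035*x-.03*y)]:
  k=T@np.r_[q,1];u=K@[k[0],-k[1],-k[2]];u=u[:2]/u[2];print(n,q.round(3),((u-[280,150])*4).round())
"
```

```text
t 12.4 tcp [ 0.4693 -0.0901  0.0547] yaw 0.04 w 0.269 -> d(mm) [ 0.7 -0.1  8.7] roll 0.04
[ 0.40736731  0.75420634 -1.0827947 ] [[ 1.     0.001  0.001]
 [ 0.001 -1.    -0.   ]
 [ 0.001  0.    -1.   ]]
f+ [ 0.569 -0.115  0.009] [282. 139.]
f- [ 0.569 -0.065  0.009] [240. 185.]
r+ [ 0.434 -0.12   0.009] [457. 227.]
r- [ 0.434 -0.06   0.009] [408. 286.]
```

View pics/c8.png

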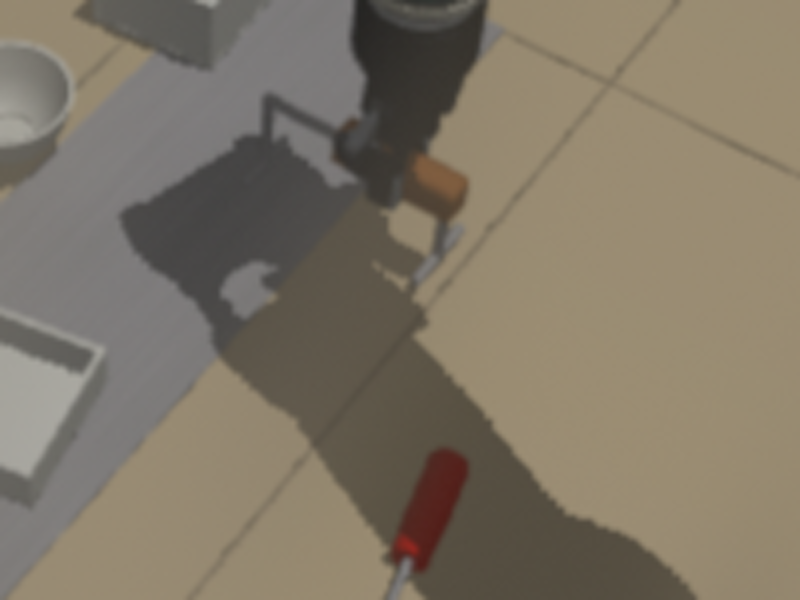

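The rear crossbar, from (460,232) to (413,288), matches the expected pose within 1–2 mm, and the tray at (40,400) is well clear. I lower the hook the last 8 mm until it touches.

Emit:
step_arm(commands=[{"fingers": 1, "dx": 0, "dy": 0, "dz": 0.003, "roll": 0}, {"fingers": 1, "dx": 0, "dy": 0, "dz": 0.005, "roll": 0}, {"fingers": 1, "dx": 0, "dy": 0, "dz": 0.007, "roll": 0}, {"fingers": 1, "dx": 0, "dy": 0, "dz": 0.008, "roll": 0}, {"fingers": 1, "dx": 0, "dy": 0, "dz": 0.008, "roll": 0}])

```text
time: 13.02
tool_pos: [0.4687, -0.09, 0.0466]
tcp_rot: [-3.142, -0.001, 0.001]
wrist_force: [-2.6, 0.3, 3.5]
width: 0.27
grip_force: 79.8
```

It has touched down (force +5 N), so I release and rise.

Emit:
step_arm(commands=[{"fingers": 0.2, "dx": 0, "dy": 0, "dz": 0, "roll": 0}, {"fingers": 0, "dx": 0, "dy": 0, "dz": 0, "roll": 0}, {"fingers": -0.5, "dx": 0, "dy": 0, "dz": 0, "roll": 0}, {"fingers": -1, "dx": 0, "dy": 0, "dz": 0, "roll": 0}, {"fingers": -1, "dx": 0, "dy": 0, "dz": 0, "roll": 0}, {"fingers": -1, "dx": 0, "dy": 0, "dz": -0.02, "roll": 0}, {"fingers": -1, "dx": 0, "dy": 0, "dz": -0.05, "roll": 0}, {"fingers": -1, "dx": 0, "dy": 0, "dz": -0.1, "roll": 0}])

```text
time: 14.02
tool_pos: [0.467, -0.0895, 0.1454]
tcp_rot: [-3.141, -0.001, 0.007]
wrist_force: [0.5, 0.1, -0.1]
width: 1.004
grip_force: 0.0
```

Emit:
step_arm(commands=[{"fingers": -1, "dx": 0, "dy": 0, "dz": -0.04, "roll": 0}, {"fingers": -1, "dx": 0, "dy": 0, "dz": -0.06, "roll": 0}, {"fingers": -1, "dx": 0, "dy": 0, "dz": -0.06, "roll": 0}])

```text
time: 14.4
tool_pos: [0.4703, -0.0903, 0.2084]
tcp_rot: [3.141, 0.001, 0.007]
wrist_force: [-0.1, 0.5, 0.3]
width: 1.003
grip_force: 0.0
```

```bash
python3 -c "
from m import *
p,d=look('side','s8');cv2.imwrite('pics/c9.png',cv2.resize(p[100:340,180:500],(800,600)))
look('top','t8');tray('t8');to(.47,-.09,.046,0)
P=cloud('top',np.load('pics/t8.npy'));z=P[...,2]
m=np.zeros(z.shape,bool);m[125:190,370:432]=1;m&=z>.05;print(cv2.minAreaRect(P[m][:,:2].astype(np.float32)))
"
```

```text
tray ((0.5983677506446838, 0.16769134998321533), (0.1207696795463562, 0.10098361223936081), 11.236160278320312)
t 14.5 tcp [ 0.4683 -0.0899  0.2054] yaw 0.04 w 0.999 -> d(mm) [  1.8   0.2 159.4] roll 0.04
((0.7045087218284607, -0.18966732919216156), (0.10068995505571365, 0.10077309608459473), 4.850962162017822)
```

View pics/c9.png

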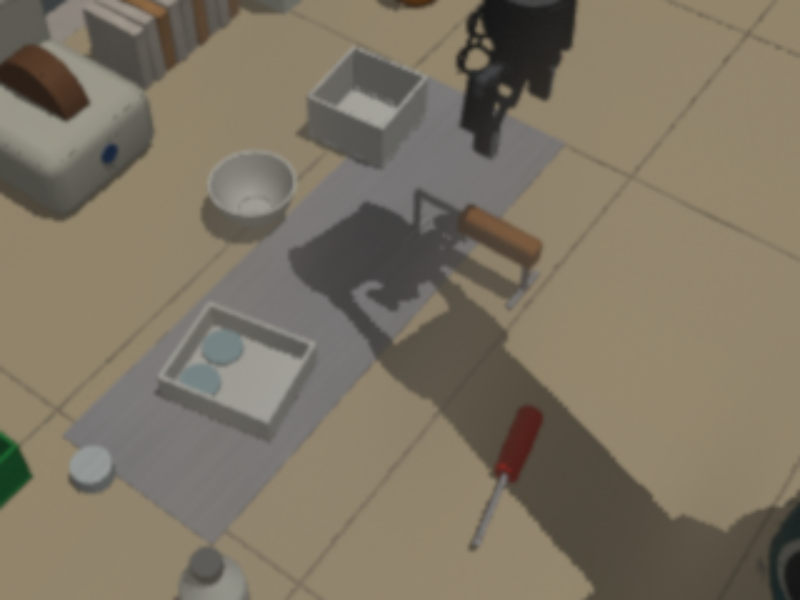

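The hook stands upright at (490,240), the tray at (238,370) lies wholly on the plate, and the bin at (365,105) has not moved. I hand it in.

```bash
python3 -c "
from workcell import *
print(finish_job())"
```

```text
the job is handed in; nothing more can be done
None
```

The job is handed in, verdict not reported: in my last check the tray's centre was within about 1 mm of the plate's middle front to back, the hook stood upright clear of it, and the bin had not moved.

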